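# Clamp the chopper's lid and hold its pulse dial on the third click

## Robot

A 7-joint arm with a two-finger parallel gripper is mounted at the origin on a cart in front of the work surface, level with it; the furniture and walls round the work are solid. World frame = base frame: x ahead of the robot, y to its left, z up, the work surface at z = 0. Lengths are in m, angles in rad, forces in N, time in s.
With the tool pointing down it reaches from about 0.4 to 0.875 m from the base axis. Payload 19.3 kg.
Tool frame: the origin (TCP) lies at the centre of the arm's flange, where the gripper is bolted on; the fingertips stand 173 mm ahead of it and the grasp point (between the pads) lies 155 mm ahead of it; z points along the fingers, y is the line along which they close (so a half turn about z gives the same grasp; the last joint's range is limited). The gripper opens to 85 mm and grips with 20 to 120 N. Pads are 22 mm wide; open, the fingers measure 114 mm over their backs; the gripper's body (76 mm by 85 mm) begins 54 mm behind the grasp point. The pads swing forward as they close: fully open they stand 13 mm farther back than shut.
Start: joints at [-1.242, 0.521, -0.036, 1.599, 0.021, 1.021, -0.113], TCP at [0.243, 0.576, 0.405] pointing down, gripper open.
Joint ranges: [-2.91, 2.91], [-0.3, 2.13], [-1.5, 1.42], [0.17, 2.43], [-1.26, 4.41], [0.16, 1.93], [-2.52, 2.52]. Speed limits (rad/s): [1.89, 1.89, 2.39, 2.39, 3.01, 3.01, 3.01].

## Interface

Orientations are given as [roll, pitch, yaw] about the fixed x, y, z axes, in that order (R = Rz(yaw) Ry(pitch) Rx(roll)).
In Python, from workcell import bot, imaging, job gives the robot as it stands.
- The arm moves only by the tool carry_out, never from a script. Its argument "targets" is a list of rows, each a list of 3 entries, a list of its own where there are three numbers: the shift along the tool's x, y, z in units of 0.25 m (1.0 is 0.25 m), then the turn, a rotation vector about the tool's x, y, z in units of 180 degrees (1.0 is 180 degrees), then the opening, from 0 (shut) to 1 (fully open). In form: [[[tx, ty, tz], [wx, wy, wz], jaw], ...]. A call has 1 to 8 rows; each row shifts and turns the commanded pose from where the row before left it, along the tool's axes as they then stand; what a row does not reach is not made up. A row lasts 1/8 s, in which the tool goes at most 62.5 mm and 10.7 degrees, less where a joint would pass 70% of its speed; a pose out of reach is approached as far as the arm can. A call with a number of a shift or a turn outside -1 to 1 is refused whole. A call with a gripper value outside its range is refused whole. The fingers move at their own pace and stop on an object; "force" is the grip in N (left out, the last holds). Time passes only in rows, so rows that do not move let the fingers close. It gives the time, the measured TCP pose, the force and the opening at its end, in the units of the state.
- bot.observe(): the state, without advancing time (a new reading comes with each control period).
- imaging.grab_frame(name): name is "scene" or "top"; returns a dict with "pixels" (400x640x3 uint8, red, green, blue), "mtx" (3x3 intrinsics, pixels), "cam_to_world" (4x4, takes a point from camera to world coordinates). Camera axes: x right, y down, z forward; pixel columns grow to the right and rows downward; lengths in m; the calibration is good to about 2 mm. A picture is of the moment at which its call begins. There is no depth.
- job.job_done(): hands the job in, once; it reports no verdict.
The state is a dict: "clock": time; "qpos": joint angles; "qd": joint speeds; "joint_efforts": joint torques, N m; "position": TCP position; "tool_rot": TCP orientation; "force": force on the tool from outside, world axes, zero at the start; "moment": the same for the moment, N m; "grip_width": finger opening in m.
Only numpy, scipy, OpenCV 4.12 (cv2) and the standard library are available. Lean on these libraries where they do the work, as an engineer would, in place of code of your own. Each camera call takes 0.05 s, during which the arm holds its last target. There are 200 camera calls.

## Task

Get the food chopper running at full power: first turn the orange clamp bar on its lid clockwise until it clicks over and sits under the two steel hooks. Then turn the chopper's blue spring-return dial clockwise past its first two clicks to the third (the three orange dots) and keep holding it there, against its spring: finish with the gripper still holding the dial at that mark. Do not turn the dial before the lid is clamped, and do not knock over or shift the bottles, jars and mug round about.

Things in the scene. Friction and masses are not known exactly. Their poses are not given: they have to be found in the camera images.
- chopper: food chopper, fixed: dark motor base 160 (x) x 330 (y) x 85 mm high; clear bowl (handle to +y) with white lid (radius 73 mm, top at z 173 mm; two steel hooks at its rim, top at 189 mm, reach 81 mm) with axis at y = +85 mm; dial on the deck with axis at y = -95 mm, 99 mm clear of the hooks. Origin under the base's centre, z up, -x face to the robot at yaw 0.
- clamp_grip (a point): grip point of the clamp bar, on its upright axis, 206 mm above the worktop. Flat steel strip 138 mm long (top at 182 mm) with an orange upright pinch bar on its middle: 52 mm long, 14 mm wide, foot at 183, top at 214 mm. Site x axis: along the bar to its end with the white line; z up; turns with the bar. Pinch across the 14 mm.
- clamp_bar (a joint): turn of the clamp bar, rad, growing clockwise seen from above: 0 (start, +-0.1) = open, 1.0 = clamped, strip under both hooks. Its click resists with up to 0.10 N m (plus 0.03 N m friction) at 0.25 and lets go at 0.5; beyond that it is drawn on towards 1.0 and stays within about 0.05 of it by itself; stop at 1.15.
- dial_grip (a point): grip point of the pulse dial, on its upright axis, 118 mm above the worktop. Aluminium disc, radius 31 mm (top at 95 mm), with a blue upright pinch bar across it: 54 mm long, 14 mm wide, top at 126 mm. Site x axis: along the bar to its end with the white line (the pointer); z up; turns with the dial. Pinch across the 14 mm.
- pulse_dial (a joint): turn of the dial, rad, growing clockwise seen from above: 0 = rest (white tick), clicks at 0.43 (one yellow dot), 0.86 (two yellow dots), 1.29 (three orange dots); stop at 1.45. Spring return: 0.06 N m at rest to 0.125 at the third click; clicks add or take up to 0.04 between marks. Let go, it springs back to 0.
- oil_bottle: tall glass oil bottle with a dark cap, 60 x 60 x 272 mm, loose, origin under its centre; one of the bystanders along the back
- pepper_mill: dark wooden pepper mill, 58 x 58 x 170 mm, loose, origin under its centre; bystander along the back
- mustard_jar: mustard jar with a white lid, 59 x 59 x 103 mm, loose, origin under its centre; bystander along the back
- spice_jar: small spice jar with a black lid, 41 x 41 x 105 mm, loose, origin under its centre; bystander along the back
- clip_jar: glass wire-clip jar, 75 x 66 x 107 mm, loose, origin under its centre; bystander along the back
- mug: green mug, 92 x 128 x 95 mm with its handle, loose, origin under its centre; bystander on the right side
- canister_wood_lid: white canister with a wooden lid, 81 x 81 x 178 mm, loose, origin under its centre; bystander at the back right
- dish_soap: green dish soap bottle, 51 x 86 x 235 mm, loose, origin under its centre; bystander at the front right

How it is judged:
By the outcome, as a careful person would: the job done as asked, in the order asked, and still so for the second after the job is handed in, while the arm keeps its last pose, push and grip.
It also fails if it takes over 51 s, if anything falls off the work surface, if the arm or the gripper's body presses on something with over 40 N, if the wrist force passes 120 N, or if a joint passes its speed limit or range.

## Working session

There is one attempt and no reset: what is moved stays moved. The work goes in short steps, Python scripts to look and compute and a tool call to move; the robot and the scene stay as the last step left them, time stands still between calls to the robot, and variables do not carry over. Pictures are saved under pics/ and viewed, on a budget of 10 in all, crops included, one or two more only if the job needs it, and the job is handed in when it is done.

Besides the shell and the picture viewer there is one more tool, called after "Emit:" as name(argument=value, ...), one argument or row to a line, values as JSON. carry_out: Moves the arm, as the interface text tells. Its arguments: {"type":"object","properties":{"targets":{"type":"array"},"force":{"type":"number"}},"required":["targets"]}

```bash
mkdir -p pics; python3 - <<'E'
from workcell import bot, imaging
import cv2,numpy as np
s=bot.observe();print({k:np.round(v,3).tolist() for k,v in s.items()})
for n in("scene","top"):
    f=imaging.grab_frame(n);cv2.imwrite(f"pics/{n}0.png",f["pixels"][:,:,::-1]);print(n,np.round(f["mtx"],1).tolist(),np.round(f["cam_to_world"],3).tolist())
E
```

```text
{'clock': 0.0, 'qpos': [-1.242, 0.522, -0.036, 1.6, 0.021, 1.021, -0.113], 'qd': [0.0, -0.0, -0.001, -0.001, -0.0, -0.001, 0.0], 'joint_efforts': [-0.0, -92.712, 1.979, -36.992, 0.018, 0.009, 0.0], 'position': [0.243, 0.576, 0.404], 'tool_rot': [-3.14, 0.0, 2.743], 'force': [0.109, -0.941, -0.418], 'moment': [-0.009, -0.024, 0.003], 'grip_width': 0.085}
scene [[379.3, 0.0, 323.0], [0.0, 379.3, 197.1], [0.0, 0.0, 1.0]] [[-0.737, -0.599, 0.313, 0.224], [-0.676, 0.662, -0.324, 0.247], [-0.013, -0.45, -0.893, 1.062], [0.0, 0.0, 0.0, 1.0]]
top [[446.8, 0.0, 321.9], [0.0, 446.8, 195.5], [0.0, 0.0, 1.0]] [[-0.384, -0.859, 0.34, 0.123], [-0.923, 0.357, -0.141, 0.081], [0.0, -0.368, -0.93, 1.305], [0.0, 0.0, 0.0, 1.0]]
```

View pics/scene0.png

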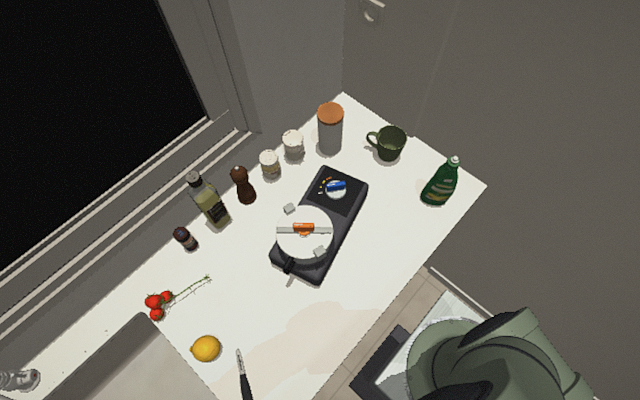

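View pics/top0.png

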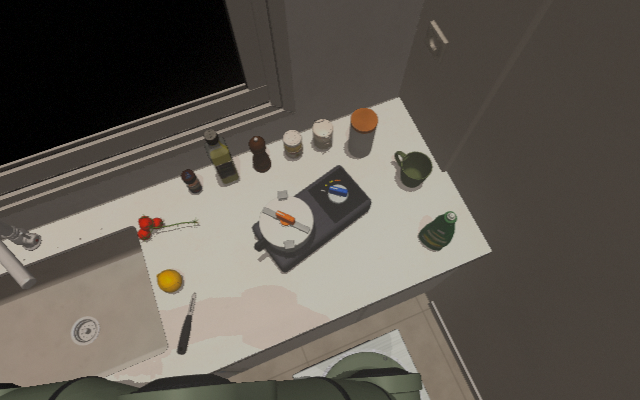

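The orange bar is at (303,229) in scene and (285,217) in top. The blue dial is at (337,186) in scene and (338,191) in top. The arm is clear of both, so I'll triangulate next.

```bash
cat > h.py <<'E'
import cv2,numpy as np
from workcell import bot, imaging
def ray(f,p):
    M=f["cam_to_world"];d=np.linalg.inv(f["mtx"])@[p[0],p[1],1];return M[:3,3],M[:3,:3]@d
def plane(f,p,z):
    o,d=ray(f,p);return o+d*(z-o[2])/d[2]
def tri(f,p,g,q):
    o,d=ray(f,p);a,b=ray(g,q);t=np.linalg.lstsq(np.c_[d,-b],a-o,rcond=None)[0]
    x,y=o+d*t[0],a+b*t[1];return (x+y)/2,np.linalg.norm(x-y)
def mask(f,col,box):
    h=cv2.cvtColor(f["pixels"],cv2.COLOR_RGB2HSV);lo,hi={"o":((5,150,90),(20,255,255)),"b":((100,120,60),(125,255,255))}[col]
    m=cv2.inRange(h,lo,hi);k=np.zeros_like(m);x0,y0,x1,y1=box;k[y0:y1,x0:x1]=m[y0:y1,x0:x1];return k
def bar(f,col,box,z):
    v,u=np.nonzero(mask(f,col,box));P=np.array([plane(f,(a,b),z)[:2] for a,b in zip(u,v)])
    c=P.mean(0);w,V=np.linalg.eigh(np.cov((P-c).T));d=V[:,1];q=(P-c)@d
    return (u.mean(),v.mean()),c,np.arctan2(d[1],d[0])%np.pi,np.ptp(q),len(u)
BOX={"scene":{"o":(270,200,335,260),"b":(320,175,355,205)},"top":{"o":(255,190,320,250),"b":(325,180,352,203)}}
E
python3 - <<'E'
from h import *
F={n:imaging.grab_frame(n) for n in BOX}
C={}
for c,z in(("o",.200),("b",.112)):
    r={n:bar(F[n],c,BOX[n][c],z) for n in F}
    for n in r: print(c,n,[np.round(x,3).tolist() for x in r[n]])
    X,e=tri(F["scene"],r["scene"][0],F["top"],r["top"][0]);print("tri",X.round(4),e);C[c]=X
d=C["o"]-C["b"];print("dist",np.hypot(*d[:2]),"yaw",np.arctan2(d[1],d[0])-np.pi/2)
for n,p in(("scene",[(289,208),(319,251)]),("top",[(282,195),(289,244)])):
    h=[plane(F[n],q,.187)[:2] for q in p];print("hooks",n,np.round(h,3).tolist(),np.arctan2(*(h[0]-h[1])[::-1]))
a=cv2.resize(F["scene"]["pixels"][160:300,255:385,::-1],None,fx=3,fy=3.,interpolation=2)
b=cv2.resize(F["top"]["pixels"][160:300,245:385,::-1],None,fx=3,fy=3,interpolation=2)
cv2.imwrite("pics/crop.png",np.hstack([a[:420],b[:420,:405]]))
E
```

```text
o scene [[304.188, 228.129], [0.503, 0.027], 0.903, 0.049, 170]
o top [[285.159, 217.963], [0.505, 0.026], 0.624, 0.05, 107]
tri [0.5058 0.0255 0.194 ] 0.002220276471904235
b scene [[336.349, 185.794], [0.553, -0.15], 1.054, 0.057, 126]
b top [[338.953, 189.594], [0.556, -0.153], 0.93, 0.053, 64]
tri [ 0.5576 -0.1541  0.1041] 0.003307693094383794
dist 0.18692405779453716 yaw 0.28080975128601304
hooks scene [[0.574, 0.01], [0.439, 0.043]] -0.2379684491277451
hooks top [[0.574, 0.01], [0.439, 0.041]] -0.22968949202248276
```

View pics/crop.png

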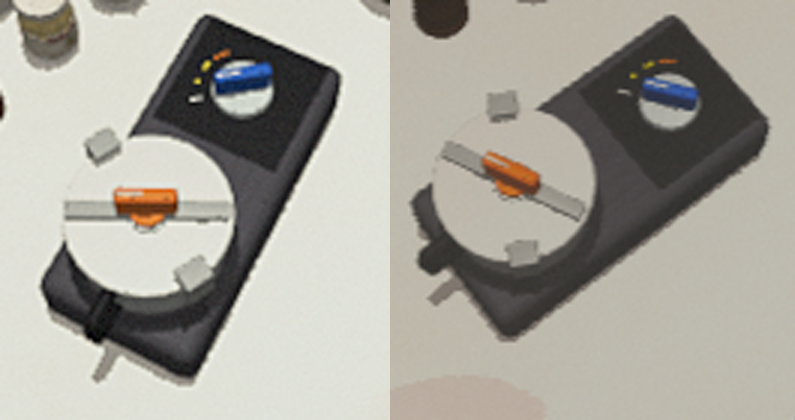

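The crop shows the strip from end to end, both hooks, the white tick and the dots. I'll get the bar angles from these flat features.

```bash
python3 - <<'E'
from h import *
F={n:imaging.grab_frame(n) for n in BOX}
ang=lambda a,b:np.arctan2(*(b-a)[:2][::-1])
for n,S,T,D in(("scene",[(276.7,230),(331,230.3)],(320,193),[(321.7,186.3),(323.7,182.5),(328,178.5)]),("top",[(265,211),(308.3,229.3)],(323.3,190.7),[(326,185.8),(330,182.5),(335.5,180.2)])):
    a,b=[plane(F[n],p,.182) for p in S];print(n,"strip",a.round(3),b.round(3),"mid",((a+b)/2).round(3),"len",np.linalg.norm(a-b).round(3),"ang",ang(b,a)%np.pi)
    # white/grey disc pixels plus blue: dial disc centre
    f=F[n];h=cv2.cvtColor(f["pixels"],cv2.COLOR_RGB2HSV);x0,y0,x1,y1=BOX[n]["b"];x0,y1=x0+4,y1+4
    m=np.zeros(h.shape[:2],np.uint8);m[y0:y1,x0:x1]=((h[...,1]<60)&(h[...,2]>110))[y0:y1,x0:x1]*255
    k,l,st,c=cv2.connectedComponentsWithStats(m);i=1+st[1:,4].argmax();print("disc blob",st[i])
    v,u=np.nonzero(l==i);P=np.array([plane(f,p,.095)[:2] for p in zip(u,v)])
    print("extent",P.min(0).round(3),P.max(0).round(3),"low side c",cv2.minEnclosingCircle(P.astype(np.float32)))
    for c in [(.5555,-.150)]:
        c=np.array(c);print("tick/dots",[(round(float(ang(c,plane(f,p,.086)[:2])),3),round(float(np.linalg.norm(plane(f,p,.086)[:2]-c)),3)) for p in [T]+D])
    # top-face edge: brightest blue
    v,u=np.nonzero(mask(f,"b",BOX[n]["b"]));V=h[v,u,2];s=V>np.percentile(V,55);P=np.array([plane(f,p,.125)[:2] for p in zip(u[s],v[s])],np.float32)
    vx,vy,cx,cy=cv2.fitLine(P,cv2.DIST_HUBER,0,.01,.01).ravel();print("blue top ang",np.arctan2(vy,vx)%np.pi,"c",cx,cy,s.sum())
E
```

```text
scene strip [0.556 0.072 0.182] [ 0.455 -0.018  0.182] mid [0.505 0.027 0.182] len 0.135 ang 0.7311183117502912
disc blob [325 188  21  11 136]
extent [ 0.525 -0.169] [ 0.576 -0.119] low side c ((0.5528441667556763, -0.14524969458580017), 0.02935892529785633)
tick/dots [(0.975, 0.046), (0.465, 0.042), (0.129, 0.042), (-0.308, 0.043)]
blue top ang 1.0135603 c 0.5501781 -0.15216534 57
top strip [0.55  0.067 0.182] [ 0.458 -0.02   0.182] mid [0.504 0.024 0.182] len 0.127 ang 0.7632338446023962
disc blob [329 193  18  10 109]
extent [ 0.525 -0.167] [ 0.564 -0.12 ] low side c ((0.5472021102905273, -0.14480483531951904), 0.025959761813282967)
tick/dots [(0.968, 0.044), (0.559, 0.043), (0.182, 0.042), (-0.242, 0.043)]
blue top ang 0.97800195 c 0.5496676 -0.15510853 27
```

Emit:
carry_out(
  targets=[
    [[0, 0, -0.12], [0, 0, 0], 1],
    [[-0.1, -0.09, -0.1], [0, 0, 0], 1],
    [[-0.12, -0.107, 0], [0, 0, 0], 1],
    [[-0.12, -0.107, 0], [0, 0, 0], 1],
    [[-0.12, -0.107, 0], [0, 0, 0], 1],
    [[-0.12, -0.107, 0], [0, 0, 0], 1],
    [[-0.12, -0.107, 0], [0, 0, 0], 1],
    [[-0.12, -0.107, 0], [0, 0, 0], 1],
  ],
  force=60,
)

```text
clock: 1.3
position: [0.361, 0.3264, 0.4598]
tool_rot: [3.141, 0.0, 2.743]
force: [0.4, 0.3, -0.3]
grip_width: 0.0854
```

Emit:
carry_out(
  targets=[
    [[-0.12, -0.107, 0], [0, 0, 0], 1],
    [[-0.12, -0.107, 0], [0, 0, 0], 1],
    [[-0.12, -0.107, 0], [0, 0, 0], 1],
    [[-0.12, -0.107, 0], [0, 0, 0], 0.5],
    [[-0.12, -0.107, 0], [0, 0, 0], 0.5],
    [[-0.12, -0.107, 0], [0, 0, 0], 0.5],
    [[-0.12, -0.107, 0], [0, 0, 0], 0.5],
    [[-0.12, -0.107, 0], [0, 0, 0], 0.5],
  ],
)

```text
clock: 2.3
position: [0.499, 0.036, 0.4598]
tool_rot: [3.141, 0.0, 2.743]
force: [0.2, 1.7, 0.0]
grip_width: 0.0426
```

Emit:
carry_out(
  targets=[
    [[0, 0, 0], [0, 0, 0.053], 0.5],
    [[0, 0, 0], [0, 0, 0.053], 0.5],
    [[0, 0, 0], [0, 0, 0.053], 0.5],
    [[0, 0, 0], [0, 0, 0.053], 0.5],
    [[0, 0, 0], [0, 0, 0.053], 0.5],
    [[0, 0, 0], [0, 0, 0.053], 0.5],
    [[0, 0, 0], [0, 0, 0.053], 0.5],
    [[0, 0, 0], [0, 0, 0.053], 0.5],
  ],
)

```text
clock: 3.3
position: [0.4986, 0.0373, 0.4598]
tool_rot: [3.142, -0.0, 1.405]
force: [-0.3, 0.7, -0.3]
grip_width: 0.0428
```

Emit:
carry_out(
  targets=[
    [[0, 0, 0], [0, 0, 0.053], 0.5],
    [[0, 0, 0], [0, 0, 0.053], 0.5],
    [[0, 0, 0], [0, 0, 0.053], 0.5],
    [[0, 0, 0], [0, 0, 0.051], 0.5],
    [[0, 0, 0], [0, 0, 0], 0.5],
  ],
)

```text
clock: 3.92
position: [0.4986, 0.0375, 0.4597]
tool_rot: [3.142, 0.0, 0.752]
force: [0.6, 0.2, 0.6]
grip_width: 0.0426
```

```bash
cat > to.py <<'E'
import sys,numpy as np
from workcell import bot
x,y,z,w=map(float,sys.argv[1:5]);s=bot.observe();p=s["position"];r=s["tool_rot"][2]
d=np.array([x,y,z+.155])-p
print("t",round(s["clock"],2),"pos",np.round(p,4),"rot",np.round(s["tool_rot"],3),"q",np.round(s["qpos"],2),"F",np.round(s["force"],1),"M",np.round(s["moment"],2),"grip",round(s["grip_width"],4))
print("tool units",np.round(np.array([d[0]*np.cos(r)+d[1]*np.sin(r),d[0]*np.sin(r)-d[1]*np.cos(r),-d[2]])/.25,3),"wz",round(-((w-r+np.pi/2)%np.pi-np.pi/2)/np.pi,4))
E
python3 to.py .506 .026 .206 .75
```

```text
t 3.92 pos [0.4986 0.0375 0.4597] rot [3.142 0.    0.752] q [-0.69  0.3   0.63  1.88 -0.21  1.03 -0.79] F [0.6 0.2 0.6] M [-0.02 -0.01  0.01] grip 0.0426
tool units [-0.01   0.054  0.395] wz 0.0006
```

Emit:
carry_out(
  targets=[
    [[-0.01, 0.054, 0.1], [0, 0, 0], 0.5],
    [[0, 0, 0.1], [0, 0, 0], 0.5],
    [[0, 0, 0.1], [0, 0, 0], 0.5],
    [[0, 0, 0.06], [0, 0, 0], 0.5],
    [[0, 0, 0.035], [0, 0, 0], 0.5],
    [[0, 0, 0], [0, 0, 0], 0.5],
  ],
)

```text
clock: 4.68
position: [0.5061, 0.0257, 0.3609]
tool_rot: [-3.141, 0.0, 0.752]
force: [0.2, 0.2, 1.0]
grip_width: 0.0426
```

```bash
python3 to.py .506 .026 .206 .75; python3 - <<'E'
from h import *
f=imaging.grab_frame("scene");g=imaging.grab_frame("top")
a=cv2.resize(f["pixels"][160:290,250:380,::-1],None,fx=3,fy=3,interpolation=2)
b=cv2.resize(g["pixels"][160:290,240:370,::-1],None,fx=3,fy=3,interpolation=2)
cv2.imwrite("pics/c1.png",np.hstack([a,b]))
E
```

```text
t 4.67 pos [0.5061 0.0257 0.3609] rot [-3.141  0.     0.752] q [-0.59  0.45  0.56  1.97 -0.33  0.81 -0.66] F [0.2 0.2 1. ] M [-0.02 -0.01 -0.04] grip 0.0426
tool units [ 0.001 -0.001 -0.   ] wz 0.0006
```

View pics/c1.png

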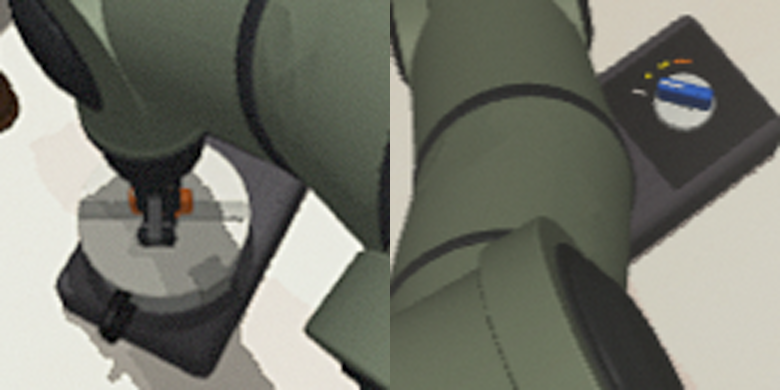

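In the crop's scene half, the fingers straddle the bar, with orange visible on both sides at about (133,200) and (183,203). Closing now.

Emit:
carry_out(
  targets=[
    [[0, 0, 0], [0, 0, 0], 0],
    [[0, 0, 0], [0, 0, 0], 0],
    [[0, 0, 0], [0, 0, 0], 0],
    [[0, 0, 0], [0, 0, 0], 0],
    [[0, 0, 0], [0, 0, 0], 0],
    [[0, 0, 0], [0, 0, 0], 0],
  ],
  force=60,
)

```text
clock: 5.52
position: [0.5068, 0.025, 0.3618]
tool_rot: [3.139, -0.002, 0.75]
force: [6.3, -6.1, 2.8]
grip_width: 0.0129
```

```bash
python3 to.py .506 .026 .206 .75
```

```text
t 5.53 pos [0.5068 0.025  0.3618] rot [ 3.139e+00 -2.000e-03  7.500e-01] q [-0.59  0.45  0.57  1.97 -0.33  0.81 -0.66] F [ 6.3 -6.1  2.8] M [-1.09 -1.03  0.03] grip 0.0129
tool units [ 0.    -0.005  0.003] wz 0.0001
```

Emit:
carry_out(
  targets=[
    [[0, 0.005, 0], [0, 0, 0], 0],
    [[0, 0, 0], [0, 0, 0.04], 0],
    [[0, 0, 0], [0, 0, 0.04], 0],
    [[0, 0, 0], [0, 0, 0.04], 0],
    [[0, 0, 0], [0, 0, 0.04], 0],
    [[0, 0, 0], [0, 0, 0], 0],
  ],
)

```text
clock: 6.28
position: [0.5071, 0.0252, 0.3617]
tool_rot: [-3.141, -0.001, 0.247]
force: [-3.9, 2.2, 13.0]
grip_width: 0.0126
```

```bash
python3 to.py .506 .026 .206 -0.27
```

```text
t 6.28 pos [0.5071 0.0252 0.3617] rot [-3.141e+00 -1.000e-03  2.470e-01] q [-0.68  0.49  0.7   1.97 -0.42  0.83 -1.07] F [-3.9  2.2 13. ] M [ 0.82  0.7  -0.08] grip 0.0126
tool units [-0.003 -0.004  0.003] wz 0.1645
```

Emit:
carry_out(
  targets=[
    [[0, 0, 0], [0, 0, 0.04], 0],
    [[0, 0, 0], [0, 0, 0.04], 0],
    [[0, 0, 0], [0, 0, 0.04], 0],
    [[0, 0, 0], [0, 0, 0.04], 0],
    [[0, 0, 0], [0, 0, 0.012], 0],
    [[0, 0, 0], [0, 0, 0], 0],
  ],
)

```text
clock: 7.02
position: [0.5072, 0.0256, 0.3617]
tool_rot: [-3.14, -0.0, -0.292]
force: [-2.1, 6.5, 13.9]
grip_width: 0.013
```

```bash
python3 to.py .506 .026 .206 -0.27
```

```text
t 7.03 pos [0.5072 0.0256 0.3617] rot [-3.14  -0.    -0.292] q [-0.78  0.54  0.85  1.98 -0.54  0.86 -1.49] F [-2.1  6.5 13.9] M [ 1.58  0.5  -0.03] grip 0.013
tool units [-0.005 -0.     0.003] wz -0.0069
```

Emit:
carry_out(
  targets=[
    [[0, 0, 0], [0, 0, 0], 0.45],
    [[0, 0, 0], [0, 0, 0], 0.45],
    [[0, 0, 0], [0, 0, 0], 0.45],
    [[0, 0, -0.08], [0, 0, 0], 0.5],
    [[0, 0, -0.16], [0, 0, 0], 0.5],
    [[0, 0, -0.16], [0, 0, 0], 0.5],
  ],
)

```text
clock: 7.78
position: [0.5067, 0.0246, 0.462]
tool_rot: [3.141, 0.0, -0.292]
force: [-0.7, 0.1, 0.7]
grip_width: 0.0426
```

```bash
python3 to.py .555 -.1495 .3 .98; python3 - <<'E'
from h import *
f=imaging.grab_frame("scene");g=imaging.grab_frame("top")
a=cv2.resize(f["pixels"][160:290,250:380,::-1],None,fx=3,fy=3,interpolation=2)
b=cv2.resize(g["pixels"][160:290,240:370,::-1],None,fx=3,fy=3,interpolation=2)
cv2.imwrite("pics/c2.png",np.hstack([a,b]))
E
```

```text
t 7.78 pos [0.5067 0.0246 0.462 ] rot [ 3.141  0.    -0.292] q [-0.89  0.41  0.99  1.87 -0.39  1.07 -1.61] F [-0.7  0.1  0.7] M [-0.03 -0.02  0.03] grip 0.0426
tool units [0.386 0.611 0.028] wz -0.405
```

View pics/c2.png

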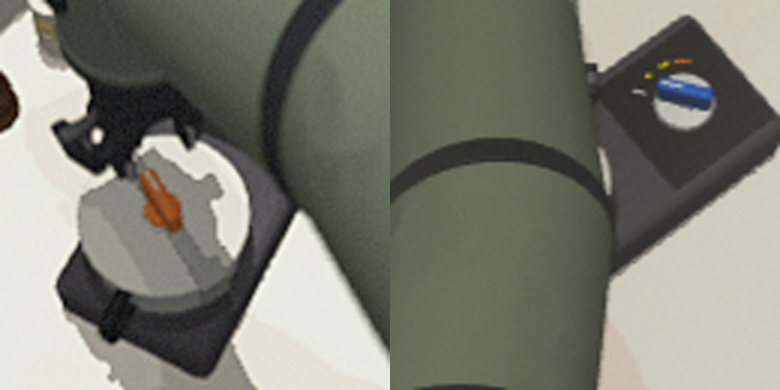

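Emit:
carry_out(
  targets=[
    [[0.048, 0.076, 0], [0, 0, 0], 0.5],
    [[0.048, 0.076, 0], [0, 0, 0], 0.5],
    [[0.048, 0.076, 0], [0, 0, 0], 0.5],
    [[0.048, 0.076, 0], [0, 0, 0], 0.5],
    [[0.048, 0.076, 0], [0, 0, 0], 0.5],
    [[0.048, 0.076, 0], [0, 0, 0], 0.5],
    [[0.048, 0.076, 0], [0, 0, 0], 0.5],
    [[0.048, 0.076, 0], [0, 0, 0], 0.5],
  ],
)

```text
clock: 8.88
position: [0.5551, -0.1491, 0.4604]
tool_rot: [3.142, 0.001, -0.292]
force: [-0.5, 0.0, -0.9]
grip_width: 0.0423
```

Emit:
carry_out(
  targets=[
    [[0, 0, 0], [0, 0, -0.051], 0.5],
    [[0, 0, 0], [0, 0, -0.051], 0.5],
    [[0, 0, 0], [0, 0, -0.051], 0.5],
    [[0, 0, 0], [0, 0, -0.051], 0.5],
    [[0, 0, 0], [0, 0, -0.051], 0.5],
    [[0, 0, 0], [0, 0, -0.051], 0.5],
    [[0, 0, 0], [0, 0, -0.051], 0.5],
    [[0, 0, 0], [0, 0, -0.048], 0.5],
  ],
)

```text
clock: 9.88
position: [0.5549, -0.1484, 0.4604]
tool_rot: [-3.141, 0.0, 0.985]
force: [-0.6, -0.1, -0.3]
grip_width: 0.0426
```

```bash
python3 to.py .555 -.1495 .118 .98; python3 - <<'E'
from h import *
f=imaging.grab_frame("scene");g=imaging.grab_frame("top")
a=cv2.resize(f["pixels"][160:290,250:380,::-1],None,fx=3,fy=3,interpolation=2)
b=cv2.resize(g["pixels"][160:290,240:370,::-1],None,fx=3,fy=3,interpolation=2)
cv2.imwrite("pics/c3.png",np.hstack([a,b]))
E
```

```text
t 9.88 pos [ 0.5549 -0.1484  0.4604] rot [-3.141  0.     0.985] q [-0.24  0.44  0.57  1.69 -0.26  1.09 -0.18] F [-0.6 -0.1 -0.3] M [ 0.02  0.04 -0.02] grip 0.0426
tool units [-0.003  0.003  0.749] wz 0.0017
```

View pics/c3.png

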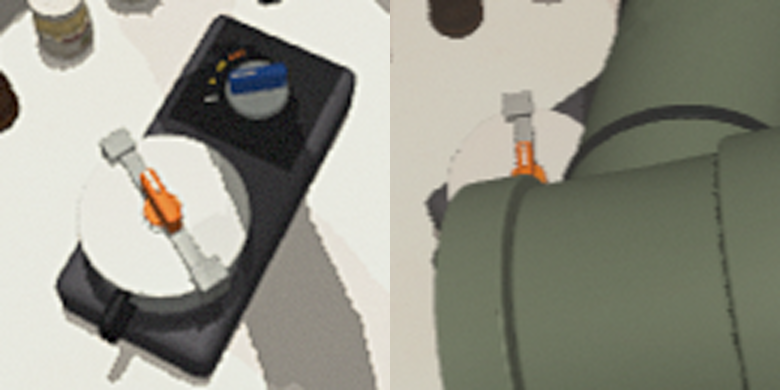

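The strip now sits under both hooks, at crop (118,148) and (208,270), so the lid is clamped. The dial is still at rest. Descending to it now.

Emit:
carry_out(
  targets=[
    [[-0.003, 0.003, 0.14], [0, 0, 0], 0.5],
    [[0, 0, 0.14], [0, 0, 0], 0.5],
    [[0, 0, 0.14], [0, 0, 0], 0.5],
    [[0, 0, 0.13], [0, 0, 0], 0.5],
    [[0, 0, 0.08], [0, 0, 0], 0.5],
    [[0, 0, 0.07], [0, 0, 0], 0.5],
    [[0, 0, 0.045], [0, 0, 0], 0.5],
    [[0, 0, 0], [0, 0, 0], 0.5],
  ],
)

```text
clock: 10.98
position: [0.5551, -0.1495, 0.2743]
tool_rot: [-3.141, 0.0, 0.979]
force: [-0.8, 0.2, 0.6]
grip_width: 0.0424
```

```bash
python3 to.py .555 -.1495 .119 .98; python3 - <<'E'
from h import *
f=imaging.grab_frame("scene");g=imaging.grab_frame("top")
a=cv2.resize(f["pixels"][140:270,270:400,::-1],None,fx=3,fy=3,interpolation=2)
b=cv2.resize(g["pixels"][140:270,270:400,::-1],None,fx=3,fy=3,interpolation=2)
cv2.imwrite("pics/c4.png",np.hstack([a,b]))
E
```

```text
t 10.97 pos [ 0.5551 -0.1495  0.2743] rot [-3.141  0.     0.979] q [-0.14  0.66  0.44  1.86 -0.41  0.71 -0.06] F [-0.8  0.2  0.6] M [-0.06  0.04 -0.  ] grip 0.0424
tool units [-0.    -0.     0.001] wz -0.0002
```

View pics/c4.png

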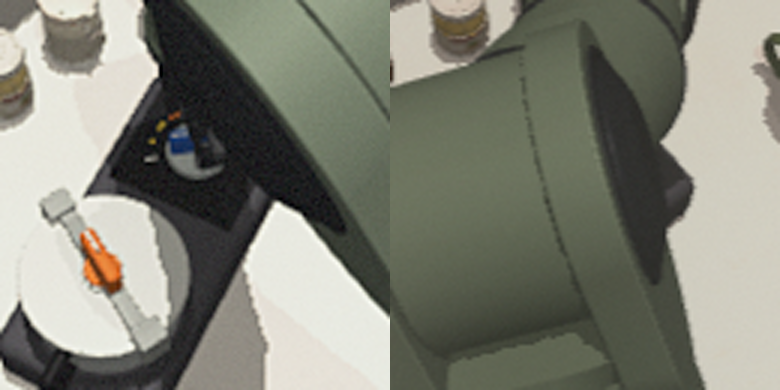

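The near finger stands in front of the blue bar at crop (207,145), and there is no contact force. Closing on the dial.

Emit:
carry_out(
  targets=[
    [[0, 0, 0], [0, 0, 0], 0],
    [[0, 0, 0], [0, 0, 0], 0],
    [[0, 0, 0], [0, 0, 0], 0],
    [[0, 0, 0], [0, 0, 0], 0],
    [[0, 0, 0], [0, 0, 0], 0],
    [[0, 0, 0], [0, 0, 0], 0],
  ],
  force=80,
)

```text
clock: 11.82
position: [0.5551, -0.1494, 0.2755]
tool_rot: [-3.141, -0.001, 0.979]
force: [-4.3, 3.6, 12.1]
grip_width: 0.0128
```

```bash
python3 to.py .555 -.1495 .119 -0.31
```

```text
t 11.82 pos [ 0.5551 -0.1494  0.2755] rot [-3.141e+00 -1.000e-03  9.790e-01] q [-0.14  0.66  0.44  1.86 -0.41  0.71 -0.06] F [-4.3  3.6 12.1] M [ 0.7   1.15 -0.82] grip 0.0128
tool units [-0.001  0.     0.006] wz 0.4103
```

Emit:
carry_out(
  targets=[
    [[0, 0, -0.005], [0, 0, 0.008], 0],
    [[0, 0, 0], [0, 0, 0.008], 0],
    [[0, 0, 0], [0, 0, 0], 0],
  ],
)

```text
clock: 12.2
position: [0.5551, -0.1492, 0.2757]
tool_rot: [-3.141, 0.0, 0.93]
force: [0.5, 2.5, -11.1]
grip_width: 0.0128
```

```bash
python3 to.py .555 -.1495 .119 -0.31
```

```text
t 12.2 pos [ 0.5551 -0.1492  0.2757] rot [-3.141  0.     0.93 ] q [-0.15  0.66  0.45  1.86 -0.42  0.72 -0.1 ] F [  0.5   2.5 -11.1] M [ 0.35 -0.11  0.06] grip 0.0128
tool units [-0.001  0.     0.007] wz 0.3947
```

Emit:
carry_out(
  targets=[
    [[0, 0, 0.0025], [0, 0, 0.04], 0],
    [[0, 0, 0], [0, 0, 0.04], 0],
    [[0, 0, 0], [0, 0, 0.04], 0],
    [[0, 0, 0], [0, 0, 0.04], 0],
    [[0, 0, 0], [0, 0, 0.04], 0],
    [[0, 0, 0], [0, 0, 0], 0],
  ],
)

```text
clock: 12.95
position: [0.5549, -0.1489, 0.2756]
tool_rot: [-3.14, 0.001, 0.301]
force: [-6.8, 6.2, 4.5]
grip_width: 0.0126
```

```bash
python3 to.py .555 -.1495 .119 -0.33
```

```text
t 12.95 pos [ 0.5549 -0.1489  0.2756] rot [-3.14e+00  1.00e-03  3.01e-01] q [-0.26  0.71  0.62  1.86 -0.59  0.76 -0.58] F [-6.8  6.2  4.5] M [1.32 1.44 0.14] grip 0.0126
tool units [-0.     0.002  0.006] wz 0.2008
```

Emit:
carry_out(
  targets=[
    [[-0.002, -0.003, 0], [0, 0, 0.04], 0],
    [[0, 0, 0], [0, 0, 0.04], 0],
    [[0, 0, 0], [0, 0, 0.04], 0],
    [[0, 0, 0], [0, 0, 0.04], 0],
    [[0, 0, 0], [0, 0, 0.04], 0],
    [[0, 0, 0], [0, 0, 0], 0],
  ],
)

```text
clock: 13.7
position: [0.5547, -0.1481, 0.2756]
tool_rot: [-3.141, 0.001, -0.327]
force: [-2.1, 6.3, 1.5]
grip_width: 0.0126
```

```bash
python3 to.py .555 -.1495 .119 -0.33; python3 - <<'E'
from h import *
f=imaging.grab_frame("scene");g=imaging.grab_frame("top")
a=cv2.resize(f["pixels"][140:270,270:400,::-1],None,fx=3,fy=3,interpolation=2)
b=cv2.resize(f["pixels"][165:210,315:360,::-1],None,fx=8.667,fy=8.667,interpolation=2)
cv2.imwrite("pics/c5.png",np.hstack([a[:390],b[:390]]))
E
```

```text
t 13.7 pos [ 0.5547 -0.1481  0.2756] rot [-3.141e+00  1.000e-03 -3.270e-01] q [-0.36  0.78  0.79  1.87 -0.74  0.82 -1.07] F [-2.1  6.3  1.5] M [1.36 0.64 0.1 ] grip 0.0126
tool units [0.003 0.005 0.006] wz 0.0009
```

View pics/c5.png

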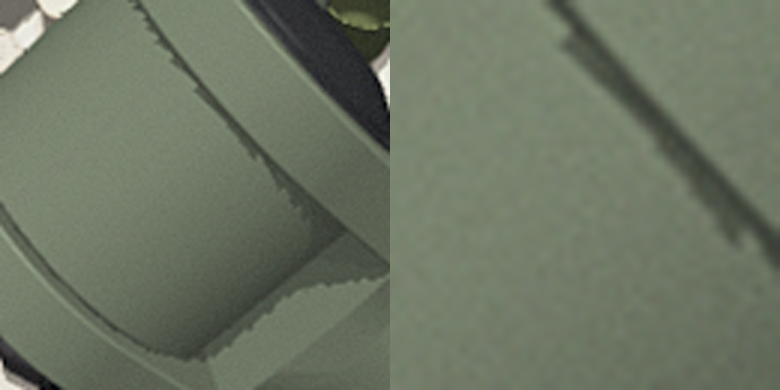

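```bash
python3 - <<'E'
from h import *
g=imaging.grab_frame("top");cv2.imwrite("pics/t6.png",g["pixels"][:,:,::-1])
for _ in range(8): s=bot.observe();imaging.grab_frame("top");print(np.round(s["moment"][2],3),end=" ")
E
```

```text
0.071 0.122 0.162 0.101 0.101 0.1 0.128 0.094
```

View pics/t6.png

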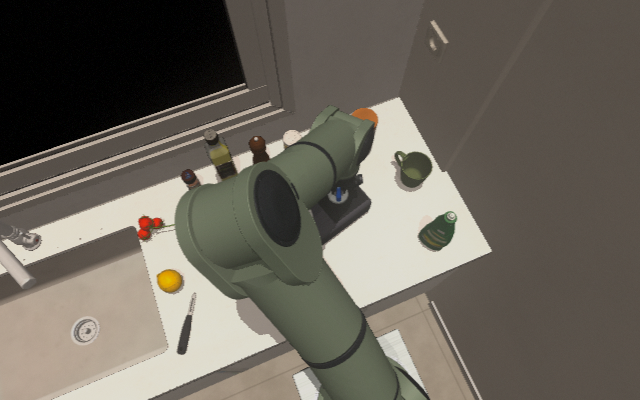

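The blue bar is visible in top at (338,192), and the bystanders haven't moved. I'll measure the bar's angle and compare it with the same fit on the first picture.

```bash
python3 - <<'E'
from h import *
g=imaging.grab_frame("top");print([np.round(x,3).tolist() for x in bar(g,"b",(325,178,352,208),.12)])
im=g["pixels"][165:215,310:370,::-1];im0=cv2.imread("pics/top0.png")[165:215,310:370]
cv2.imwrite("pics/c7.png",np.hstack([cv2.resize(i,None,fx=6.5,fy=6.5,interpolation=2) for i in(im0,im)]))
a=cv2.imread("pics/top0.png").astype(int);d=np.abs(a-g["pixels"][:,:,::-1]).max(2)
for n,(x0,y0,x1,y1) in dict(mug=(392,148,432,190),soap=(418,208,460,250),can=(350,106,366,112),jar=(285,130,303,145),mill=(250,135,268,150),oil=(203,128,235,165),spice=(180,167,202,180)).items(): print(n,(d[y0:y1,x0:x1]>60).mean().round(3),end=" ")
E
```

```text
[[338.311, 194.267], [0.541, -0.144], 2.715, 0.037, 45]
mug 0.0 soap 0.0 can 0.0 jar 0.093 mill 0.004 oil 0.0 spice 0.0
```

View pics/c7.png

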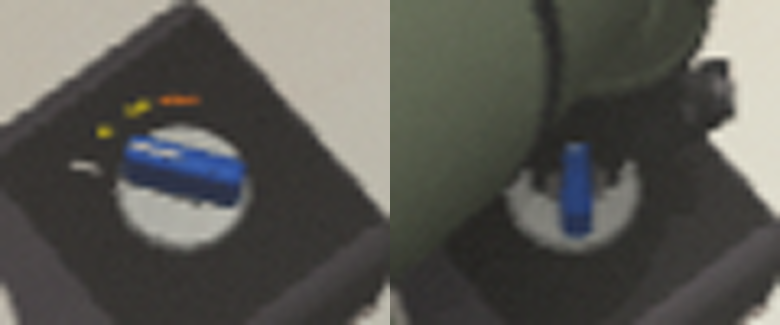

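```bash
python3 to.py .555 -.1495 .119 -0.33; python3 -c "
from workcell import job;print(job.job_done())"
```

```text
t 14.3 pos [ 0.5547 -0.1482  0.2756] rot [-3.14e+00  1.00e-03 -3.25e-01] q [-0.36  0.77  0.78  1.87 -0.74  0.82 -1.07] F [-3.2  6.   1.8] M [1.36 0.55 0.08] grip 0.0128
tool units [0.003 0.005 0.006] wz 0.0015
the job is handed in; nothing more can be done
None
```

I clamped the lid first, then turned the dial to the third click. I handed the job in at 14.3 s with the gripper still holding the dial there at 80 N.

**Clamp:** I turned the bar about 1.04 rad clockwise, and the picture taken after letting go shows the strip under both hooks.

**Dial:**
- **Tool angle:** the gripper stands at -0.325 rad. With the rest position at 0.95–0.98 rad, that is 1.28–1.31 rad of turn, against 1.29 for the third click.
- **Spring torque:** it averaged about 0.11 N m over eight readings, with a final reading of 0.08. The stated value at the third click is 0.125.
- **Last picture:** the dial points in the direction of the orange dots.
- **Disagreement:** the colour fit in that picture put the bar about 0.1 rad further round than the tool angle. I trusted the tool, because only about 45 pixels of the bar were visible, with its end face among them.

**Surroundings:** comparing the first and last top pictures, the mug, soap, oil bottle, pepper mill and spice jar did not move. The back edge of the canister's lid was also unchanged. One of the two white-lidded jars had about 9% of its pixels changed, and I put that down to the arm or its shadow. The other white-lidded jar was not compared.

The highest wrist force I saw was about 14 N. It was read at the end of each move, not throughout.

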